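# Switch off the board tester and unload the board

### The arm

A 6-joint arm with a two-finger parallel gripper is mounted at the origin on the work surface. World frame = base frame: x ahead of the robot, y to its left, z up, the work surface at z = 0. Lengths are in m, angles in rad, forces in N, time in s.
With the tool pointing down it reaches from about 0.275 to 0.775 m from the base axis. Payload 14.6 kg.
Tool frame: the origin (TCP) lies on the front face of the gripper's body, between the roots of the fingers; the fingertips stand 73 mm ahead of it and the grasp point (between the pads) lies 54 mm ahead of it; z points along the fingers, y is the line along which they close (so a half turn about z gives the same grasp; the last joint's range is limited). The gripper opens to 85 mm and grips with 20 to 120 N. Pads are 22 mm wide; open, the fingers measure 114 mm over their backs; the gripper's body (76 mm by 85 mm) begins 54 mm behind the grasp point. The pads swing forward as they close: fully open they stand 13 mm farther back than shut.
Start: joints at [-1.364, 0.263, -0.048, 1.259, 0, 1.415], TCP at [0.186, -0.491, 0.304] pointing down, gripper open.
Joint ranges: [-2.65, 2.65], [-0.89, 1.7], [-1.18, 1.37], [-2.13, 2.11], [-1.35, 1.29], [-3.14, 3.14]. Speed limits (rad/s): [1.89, 1.89, 2.57, 2.79, 3.14, 3.14].

### API

Orientations are given as a rotation vector (axis times angle).
In Python, from plant import * gives the robot as it stands.
- The arm moves only by the shell command python3 -m creep 'ROWS' [OPENING] [FORCE]. ROWS is JSON, a list of rows, each a list of 2 entries, a list of its own where there are three numbers: the shift along the tool's x, y, z in m, then the turn about the tool's z in degrees. A call has exactly 8 rows; each row is the pose to reach, as a shift and turn from the pose commanded when the call began, along the tool's axes at that moment; what a row does not reach only later rows make up. A row lasts 1/8 s, in which the tool goes at most 62.5 mm and 10.7 degrees, less where a joint would pass 70% of its speed; a pose out of reach is approached as far as the arm can. A call with a gripper value outside its range is refused whole. OPENING is the finger opening in m, from 0 to 0.0854, set as the call begins (- or left out, the last holds). The fingers move at their own pace and stop on an object; FORCE is the grip in N (left out, the last holds). Time passes only in rows, so rows that repeat a pose let the fingers close, or fill a call up. It gives the time, the measured TCP pose, the force, the opening and the grip force at its end, in the units of the state.
- sense(): the state, without advancing time (a new reading comes with each control period).
- read_camera(name): name is "side" or "top" or "wrist"; returns a dict with "img" (400x640x3 uint8, blue, green, red), "depth" (400x640 float32, m along the optical axis (not along the pixel's ray), 0 where there is no reading), "fx", "fy", "cx", "cy" (pixels), "cam_to_world" (4x4, takes a point from camera to world coordinates); the wrist camera has in their place "hand_eye" (4x4, takes a point from camera to tool coordinates, whose origin is the TCP and whose axes are the flange's). Camera axes: x right, y down, z forward; pixel columns grow to the right and rows downward; lengths in m; the calibration is good to about 2 mm. A picture is of the moment at which its call begins: read the wrist's pose just before it.
- job_done(): hands the job in; it is judged then, once.
The state is a dict: "t": time; "joints": joint angles; "dq": joint speeds; "tau": joint torques, N m; "eef_pos": TCP position; "tool_rot": TCP orientation; "wrist_force": force on the tool from outside, world axes, zero at the start; "wrist_torque": the same for the moment, N m; "finger_gap": finger opening in m; "grasp_force": force on a finger pad.
Only numpy, scipy, OpenCV 4.12 (cv2) and the standard library are available. Lean on these libraries where they do the work, as an engineer would, in place of code of your own. Each camera call takes 0.05 s, during which the arm holds its last target. There are 200 camera calls.

### The job

The circuit board in the tester has passed: switch the tester off by turning its selector knob until the pointer line stands at the open-ring mark, and only then pull the board straight up out of the tester. Stand it upright, fully down, in the free slot of the slotted board rack, setting it in without dropping it. Leave the board already in the rack and the other things on the bench where they are, and leave the selector at off.

Things in the scene. Friction and masses are not known exactly. Their poses are not given: they have to be found in the camera images.
- tester: fixed grey box 170 (x) x 250 (y) x 70 mm high, left or right. Origin: centre of underside, z up. On top: selector on a white dial (radius 50) at y = -65 mm, board slot at y = +50 mm. Dark marks 40 mm from the knob's axis at its four clicks: clockwise from above one dot, open ring (off, towards the tester's +x), two dots, three dots
- selector (a joint): selector angle, rad: 0 = pointer at the open ring (off, towards the tester's +x), growing clockwise seen from above. Clicks into -0.65 (one dot), 0 (open ring), 0.65 (two dots), 1.30 (three dots); stops just beyond the outer ones. Starts at two or three dots. About 0.1 N m takes it over a click
- selector_grip (a point): grip point on the knob's vertical axis, 99 mm above the bench. Black knob: round skirt (radius 22, 8 mm high, on the 70 mm high tester) with a bar 42 mm long, 14 mm thick, top 108 mm above the bench; bar along this point's x axis, white pointer line towards its +x; the point turns with the knob
- tester_slot (a point): centre of the mouth of the tester's slot, at the top of the tester (70 mm above the bench); axes as the tester's. Slot 104 mm along x, 8 mm along y, 55 mm deep
- board: board to unload: dark green circuit board 100 mm wide (x), 5 mm thick (y), 105 mm high, upright in the tester's slot; aluminium grip bar along the whole top edge, 10 mm thick (y), 20 mm high. Its top 50 mm stand out of the tester, top 120 mm above the bench. 0.11 to 0.22 kg. Origin: middle of its lower edge, z up. Either face may face either way
- rack: grey plastic board rack fixed to the bench, 140 (x) x 160 (y) x 55 mm high; a 10 mm base and grooved end walls that form two slots along x, at y = +37.5 mm (free) and y = -37.5 mm (taken by the other board). Origin: centre of its underside; z up
- rack_free (a point): centre of the floor of the free slot, 10 mm above the bench; axes as the rack's. Slot 114 mm long (x), 11 mm wide (y), 45 mm deep, mouth 55 mm above the bench; a board standing in it has its origin here
- done_board: the board already in the rack: same size, 75 mm beside the free slot, but its grip bar is only 50 mm wide; leave it. Origin: middle of its lower edge
- marker: grey marker pen, 16 mm thick, 136 mm long, lying between tester and rack; bystander
- screwdriver: screwdriver lying on the right; bystander
- brush: brush lying behind the tester and rack; bystander
- spool: bare metal reel standing flat, diameter 60, height 30 mm; bystander
- screw_bin: open blue bin 100 x 130 x 50 mm; bystander
- cleaner: white bottle 130 mm tall, diameter 52 mm, on the right; bystander
- scanner: black hand-held barcode scanner, about 215 mm long, lying on the left; bystander
Things that resemble listed ones, but are neither listed nor needed, are in the scene too. What is shaped like the rack but brown is not meant.

How it is judged:
By the outcome, as a careful person would: the job done as asked, in the order asked, and still so for the second after the job is handed in, with the robot touching nothing.
It also fails if it takes over 53 s, if anything falls off the work surface, if the arm or the gripper's body presses on something with over 40 N, if the wrist force passes 120 N, or if a joint passes its speed limit or range.

## Working session

There is one attempt and no reset: what is moved stays moved. The work goes in short steps, Python scripts to look and compute and a shell command to move; the robot and the scene stay as the last step left them, time stands still between calls to the robot, and variables do not carry over. Pictures are saved under pics/ and viewed, at most 12 in all, crops included, and the job is handed in when it is done.

```bash
ls; mkdir -p pics
cat > h.py <<'E'
from plant import *
import numpy as np, cv2
from scipy.spatial.transform import Rotation as R
def grab(n):
    s=sense(); c=read_camera(n)
    if n=="wrist":
        T=np.eye(4); T[:3,:3]=R.from_rotvec(s["tool_rot"]).as_matrix(); T[:3,3]=s["eef_pos"]
        c["T"]=T@c["hand_eye"]
    else: c["T"]=np.array(c["cam_to_world"])
    return c
def plane(c,u,v,z):
    d=c["T"][:3,:3]@np.array([(u-c["cx"])/c["fx"],(v-c["cy"])/c["fy"],1.]); o=c["T"][:3,3]
    return o+d*(z-o[2])/d[2]
def cloud(c):
    v,u=np.mgrid[:400,:640]; d=c["depth"]
    P=np.stack([(u-c["cx"])/c["fx"]*d,(v-c["cy"])/c["fy"]*d,d],-1)
    return P@c["T"][:3,:3].T+c["T"][:3,3]
E
python3 - <<'E'
from h import *
import pickle
s=sense(); print(s["t"],s["eef_pos"],s["tool_rot"],s["finger_gap"])
for n in("top","side"):
    c=grab(n); cv2.imwrite(f"pics/{n}1.png",c["img"]); pickle.dump(c,open(n+".pkl","wb"))
    print(n,c["fx"],c["T"].round(3).tolist())
E
```

```text
pics
0.0 [ 0.18578386 -0.49081936  0.30341175] [-3.08926234e+00 -5.65025582e-01  6.00866263e-05] 0.0852180082328544
top 420.5283826394033 [[-0.013, -0.998, 0.062, 0.447], [-1.0, 0.012, -0.025, 0.017], [0.024, -0.063, -0.998, 1.247], [0.0, 0.0, 0.0, 1.0]]
side 407.93282276388794 [[-0.904, -0.246, 0.349, 0.07], [-0.427, 0.524, -0.737, 0.929], [-0.002, -0.815, -0.579, 0.823], [0.0, 0.0, 0.0, 1.0]]
```

View pics/top1.png

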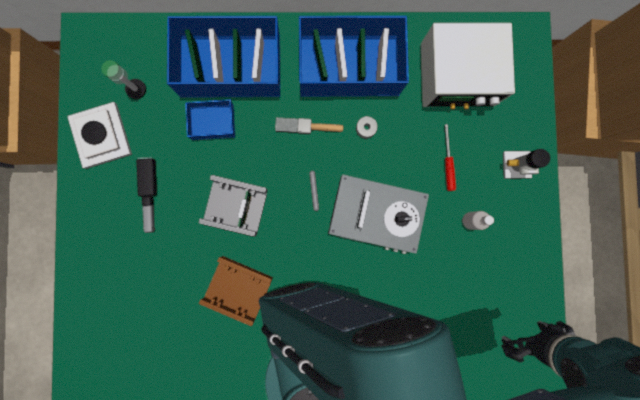

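View pics/side1.png

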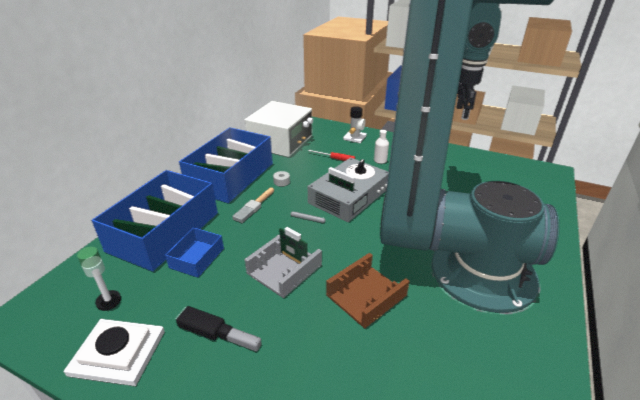

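The top view shows the tester at about (378,213), with the dial at (403,219) and the board bar at (364,209). The grey rack is at (234,205), with the done board right of centre at (244,208). The side view agrees. Next I'll measure these more closely.

Run:
```python
from h import *
import pickle
c=pickle.load(open("top.pkl","rb")); img=c["img"]; P=cloud(c)
a=cv2.resize(img[165:260,325:435],None,fx=5,fy=5,interpolation=2); b=cv2.resize(img[165:260,195:275],None,fx=3.6,fy=5,interpolation=2)
cv2.imwrite("pics/crop1.png",np.hstack([a,b[:, :250]]))
z=P[...,2]
def rect(m,box,zz,name):
    mm=np.zeros((400,640),np.uint8); x0,y0,x1,y1=box; mm[y0:y1,x0:x1]=(m[y0:y1,x0:x1]*255)
    k=max(cv2.findContours(mm,0,1)[0],key=cv2.contourArea); r=cv2.minAreaRect(k); bp=cv2.boxPoints(r)
    W=np.array([plane(c,*p,zz)[:2] for p in bp]); e=W[1]-W[0]; f=W[2]-W[1]
    if np.linalg.norm(f)>np.linalg.norm(e): e,f=f,e
    print(name,"px",np.round(r[0],1),"ctr",W.mean(0).round(4),"L,W",np.linalg.norm(e).round(4),np.linalg.norm(f).round(4),"dirdeg",np.degrees(np.arctan2(e[1],e[0])).round(1),"z",np.median(P[mm>0][:,2]).round(4))
rect(z>.05,(320,165,440,260),.07,"tester")
rect(z>.1,(350,180,380,235),.12,"board bar")
rect(img.min(2)>200,(350,180,378,235),.12,"board bar white")
rect(z>.085,(385,200,425,240),.108,"knob z")
rect(img.min(2)>200,(382,195,425,245),.071,"dial")
rect(img.max(2)<60,(386,203,420,235),.108,"knob dark")
rect((z>.03)&(z<.08),(195,170,275,240),.055,"rack")
rect(z>.085,(195,170,275,240),.115,"done")
```

```text
tester px [378.5 213.9] ctr [ 0.4751 -0.1875] L,W 0.2561 0.1718 dirdeg -103.1 z 0.0697
board bar px [364.4 209.1] ctr [ 0.4871 -0.1409] L,W 0.0994 0.0144 dirdeg -13.7 z 0.1192
board bar white px [364.1 208.5] ctr [ 0.4886 -0.1401] L,W 0.0915 0.0056 dirdeg -13.7 z 0.1198
knob z px [404. 219.] ctr [ 0.459  -0.2501] L,W 0.0445 0.0144 dirdeg -86.4 z 0.1066
dial px [401.  218.5] ctr [ 0.4611 -0.2504] L,W 0.0927 0.0905 dirdeg 178.4 z 0.0702
knob dark px [401. 219.] ctr [ 0.4592 -0.2419] L,W 0.0328 0.0272 dirdeg -90.7 z 0.0903
rack px [232.8 205.6] ctr [0.5039 0.2223] L,W 0.1646 0.1397 dirdeg -104.2 z 0.0539
done px [242.5 208.4] ctr [0.4932 0.1862] L,W 0.0974 0.0128 dirdeg -15.0 z 0.1119
```

View pics/crop1.png

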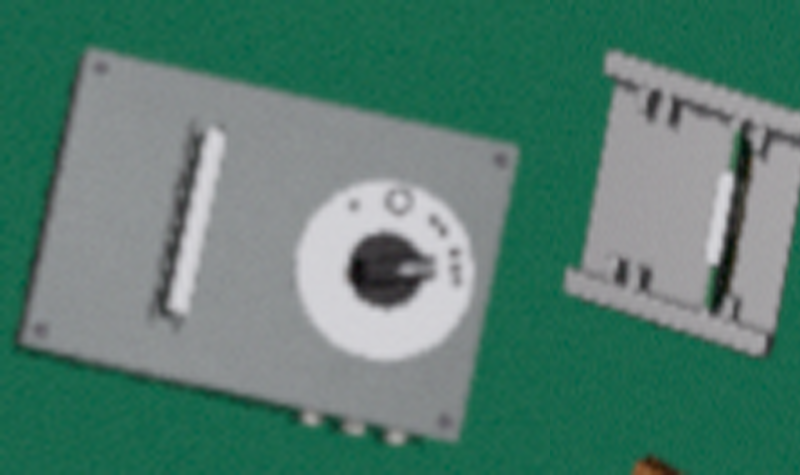

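The crop shows the pointer at three dots, with the open ring at the top (tester +x, yaw about -13.4°). The free rack slot is the left one. I'll move above the knob with the fingers aligned to its bar.

```bash
python3 -m creep '[[[0.05,-0.02,0],-9],[[0.1,-0.04,0],-19],[[0.15,-0.06,0],-29],[[0.2,-0.08,0],-39],[[0.25,-0.1,0],-49],[[0.3,-0.115,0],-59],[[0.341,-0.128,0],-69],[[0.341,-0.128,0],-72]]' 0.05 60
cat > look.py <<'E'
from h import *
import sys,pickle
c=grab("wrist"); s=sense(); pickle.dump(c,open("w.pkl","wb")); cv2.imwrite(sys.argv[1],c["img"])
print(s["eef_pos"].round(4) if hasattr(s["eef_pos"],"round") else s["eef_pos"]); print(c["T"].round(3).tolist(),c["fx"],c["cx"],c["cy"])
r=R.from_rotvec(s["tool_rot"]).as_matrix(); print("yaw",np.degrees(np.arctan2(r[1,0],r[0,0])),s["joints"])
E
python3 look.py pics/w1.png
```

```text
t: 1.1
eef_pos: [0.4611, -0.2487, 0.3034]
tool_rot: [-2.159, -2.281, -0.0]
wrist_force: [0.2, -0.1, -0.9]
finger_gap: 0.0497
grasp_force: 0.0
[ 0.4603 -0.2495  0.3034]
[[0.999, 0.052, 0.016, 0.457], [0.054, -0.953, -0.297, -0.172], [-0.0, 0.297, -0.955, 0.373], [0.0, 0.0, 0.0, 1.0]] 327.3390381785858 315.92215808823374 201.45974572419885
yaw 93.13582186737024 [-6.52419333e-01  2.61245310e-01 -5.21556110e-02  1.25825177e+00
  3.54888732e-05  8.63646379e-01]
```

View pics/w1.png

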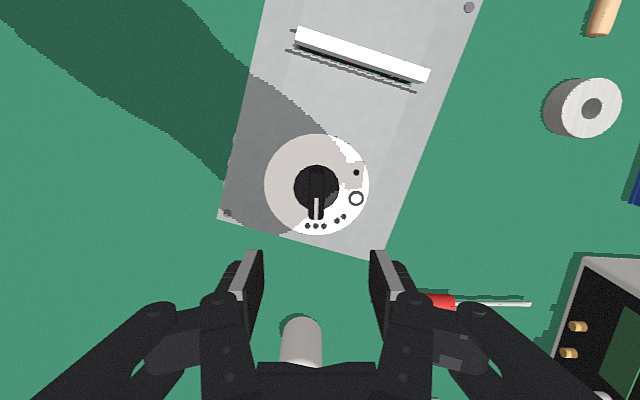

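The wrist view shows the knob at (316,187) with its pointer line down, at (316,208). The open ring is at (356,198), and the board bar runs from (297,35) to (429,74). I'll measure these and compare with the top view.

```bash
cat > meas.py <<'E'
from h import *
import pickle
c=pickle.load(open("w.pkl","rb")); t=pickle.load(open("top.pkl","rb")); img=c["img"]; P=cloud(c)
def big(m,box):
    mm=np.zeros((400,640),np.uint8); x0,y0,x1,y1=box; mm[y0:y1,x0:x1]=(m[y0:y1,x0:x1]*255)
    return max(cv2.findContours(mm,0,1)[0],key=cv2.contourArea),mm
def rep(n,k,mm,z):
    r=cv2.minAreaRect(k); W=np.array([plane(c,*p,z)[:2] for p in cv2.boxPoints(r)]); e,f=W[1]-W[0],W[2]-W[1]
    if np.linalg.norm(f)>np.linalg.norm(e): e,f=f,e
    print(n,np.round(r[0],1),W.mean(0).round(4),np.linalg.norm(e).round(4),np.linalg.norm(f).round(4),np.degrees(np.arctan2(e[1],e[0])).round(1),"depth z",np.median(P[mm>0][:,2]).round(4))
def tri(pa,pb):  # wrist px, top px -> 3D
    A=[];b=[]
    for cc,p in((c,pa),(t,pb)):
        d=cc["T"][:3,:3]@np.array([(p[0]-cc["cx"])/cc["fx"],(p[1]-cc["cy"])/cc["fy"],1.]);d/=np.linalg.norm(d)
        M=np.eye(3)-np.outer(d,d);A.append(M);b.append(M@cc["T"][:3,3])
    return np.linalg.lstsq(np.vstack(A),np.hstack(b),rcond=None)[0]
E
python3 - <<'E'
from meas import *
k,m=big((P[...,2]>.112),(280,10,450,100)); rep("bar(z)",k,m,.12)
k,m=big((img.min(2)>215)&(P[...,2]>.1),(280,10,450,100)); rep("bar(white)",k,m,.12)
kb=k; print("bar tri",tri(cv2.minAreaRect(k)[0],(364.2,208.8)).round(4))
k,m=big(P[...,2]>.09,(280,150,350,235)); rep("knob bar(z)",k,m,.108); print("knob tri",tri(cv2.minAreaRect(k)[0],(404,219)).round(4))
k,m=big(img.max(2)<70,(285,155,345,225)); e=cv2.fitEllipse(k); print("dark",e,plane(c,*e[0],.078))
k,m=big((P[...,2]>.05)&(P[...,2]<.2),(210,0,490,262)); 
q=np.unique(P[(P[...,2]>.066)&(P[...,2]<.073)],axis=0)
# edge direction: left/right tester edges in pixels
for p in((356,198),(227,212),(469,7)): print(p,plane(c,*p,.07).round(4))
E
```

```text
bar(z) [361.1  54.7] [ 0.4881 -0.14  ] 0.0991 0.011 -13.6 depth z 0.1197
bar(white) [361.5  53.9] [ 0.4883 -0.1394] 0.0989 0.0093 -13.6 depth z 0.1198
bar tri [ 0.4873 -0.1398  0.1239]
knob bar(z) [316. 194.] [ 0.4609 -0.2483] 0.0439 0.0132 -86.5 depth z 0.1076
knob tri [ 0.4605 -0.2594  0.0677]
dark ((315.325439453125, 188.25006103515625), (41.13585662841797, 50.32819747924805), 11.727438926696777) [ 0.46045126 -0.25085104  0.078     ]
(356, 198) [ 0.5004 -0.2606  0.07  ]
(227, 212) [ 0.3754 -0.2817  0.07  ]
(469, 7) [ 0.578  -0.0929  0.07  ]
```

```bash
python3 -m creep '[[[-0.001,0,0.03],1],[[-0.001,0,0.06],1],[[-0.001,0,0.09],1],[[-0.001,0,0.11],1],[[-0.001,0,0.13],1],[[-0.001,0,0.14],1],[[-0.001,0,0.148],1],[[-0.001,0,0.148],1]]' && python3 -m creep '[[[0,0,0],0],[[0,0,0],0],[[0,0,0],0],[[0,0,0],0],[[0,0,0],0],[[0,0,0],0],[[0,0,0],0],[[0,0,0],0]]' 0 40
```

```text
t: 2.15
eef_pos: [0.4594, -0.2516, 0.1558]
tool_rot: [-2.188, -2.254, 0.0]
wrist_force: [0.0, 0.1, 0.6]
finger_gap: 0.05
grasp_force: 0.0
t: 3.15
eef_pos: [0.4607, -0.2518, 0.1567]
tool_rot: [2.185, 2.253, 0.003]
wrist_force: [7.6, 2.2, 1.8]
finger_gap: 0.0128
grasp_force: 42.0
```

```bash
python3 -m creep '[[[0,0,0],-9],[[0,0,0],-18],[[0,0,0],-28],[[0,0,0],-38],[[0,0,0],-48],[[0,0,0],-58],[[0,0,0],-67],[[0,0,0],-75]]' && python3 -m creep '[[[0,0,0],0],[[0,0,0],0],[[0,0,0],0],[[0,0,0],0],[[0,0,0],0],[[0,0,0],0],[[0,0,0],0],[[0,0,0],0]]' 0.05 && python3 -m creep '[[[0,0,-0.03],0],[[0,0,-0.06],0],[[0,0,-0.09],0],[[0,0,-0.12],0],[[0,0,-0.14],0],[[0,0,-0.148],0],[[0,0,-0.148],0],[[0,0,-0.148],0]]' && python3 look.py pics/w2.png
```

```text
t: 4.15
eef_pos: [0.4608, -0.2519, 0.1567]
tool_rot: [0.354, 3.118, -0.001]
wrist_force: [6.9, 1.3, 0.8]
finger_gap: 0.0133
grasp_force: 41.7
t: 5.15
eef_pos: [0.4595, -0.2516, 0.1559]
tool_rot: [-0.363, -3.12, -0.0]
wrist_force: [0.5, 0.1, 0.4]
finger_gap: 0.0501
grasp_force: 0.0
t: 6.15
eef_pos: [0.4593, -0.2515, 0.303]
tool_rot: [-0.363, -3.119, -0.001]
wrist_force: [-0.9, 0.6, -0.2]
finger_gap: 0.05
grasp_force: 0.0
[ 0.4593 -0.2515  0.303 ]
[[0.23, 0.929, 0.289, 0.385], [0.973, -0.22, -0.068, -0.233], [0.0, 0.297, -0.955, 0.373], [0.0, 0.0, 0.0, 1.0]] 327.3390381785858 315.92215808823374 201.45974572419885
yaw 166.72774528344064 [-6.56650576e-01  2.61766156e-01 -5.24812074e-02  1.25792160e+00
 -5.60828433e-06 -4.25005677e-01]
```

View pics/w2.png

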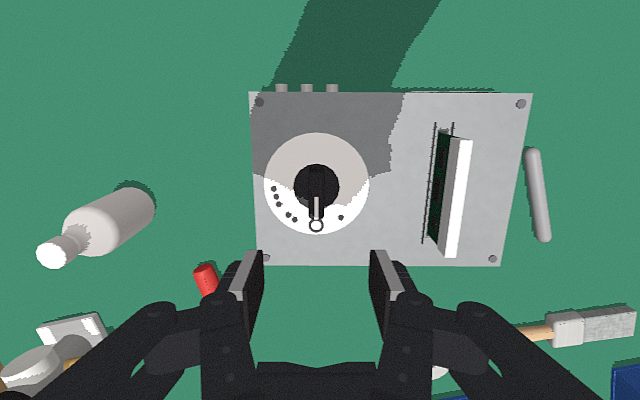

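The pointer line at (316,208) now stands at the open ring at (316,226), so the tester is off. Next I'll measure the board bar, at about (455,197), from this second wrist position.

Run:
```python
from meas import *
k,m=big((P[...,2]>.112),(420,110,490,265)); rep("bar z",k,m,.12); ctr=np.array(cv2.minAreaRect(k)[0])
k,m=big((img.min(2)>215)&(P[...,2]>.1),(420,110,490,265)); rep("bar white",k,m,.12)
# two wrist views: intersect w1 bar centre ray (361.3,54.3) is through T1
T1=np.array([[0.999,0.052,0.016,0.457],[0.054,-0.953,-0.297,-0.172],[0,0.297,-0.955,0.373],[0,0,0,1]])
import copy; t.update({k:c[k] for k in("fx","fy","cx","cy")}); t["T"]=T1
print("tri",tri(cv2.minAreaRect(k)[0],(361.5,53.9)).round(4))
for X in((.4877,-.1398),):
    d=np.array(X)-sense()["eef_pos"][:2]; y=np.radians(166.7); print("tool shift",d@[np.cos(y),np.sin(y)],d@[np.sin(y),-np.cos(y)])
```

```text
bar z [455.6 198. ] [ 0.4875 -0.1414] 0.1004 0.0137 166.3 depth z 0.1196
bar white [457.8 198.5] [ 0.4883 -0.1398] 0.0999 0.0093 165.9 depth z 0.1198
tri [ 0.4875 -0.1384  0.1164]
tool shift -0.001982119762203201 0.11520876664337815
```

```bash
python3 -m creep '[[[-0.001,0.04,0],0.4],[[-0.002,0.08,0],0.4],[[-0.002,0.115,0],0.4],[[-0.002,0.115,0.04],0.4],[[-0.002,0.115,0.08],0.4],[[-0.002,0.115,0.11],0.4],[[-0.002,0.115,0.13],0.4],[[-0.002,0.115,0.138],0.4]]' 0.05 && python3 -m creep '[[[0,0,0],0],[[0,0,0],0],[[0,0,0],0],[[0,0,0],0],[[0,0,0],0],[[0,0,0],0],[[0,0,0],0],[[0,0,0],0]]' 0 50
```

```text
t: 7.2
eef_pos: [0.4872, -0.1399, 0.1646]
tool_rot: [-0.374, -3.117, -0.001]
wrist_force: [-0.1, 0.4, 0.7]
finger_gap: 0.0502
grasp_force: 0.0
t: 8.2
eef_pos: [0.4882, -0.1403, 0.1667]
tool_rot: [0.374, 3.118, -0.001]
wrist_force: [-1.2, 0.5, 7.0]
finger_gap: 0.0091
grasp_force: 50.1
```

```bash
python3 -m creep '[[[0,0,-0.01],0],[[0,0,-0.02],0],[[0,0,-0.03],0],[[0,0,-0.04],0],[[0,0,-0.05],0],[[0,0,-0.06],0],[[0,0,-0.07],0],[[0,0,-0.08],0]]' && python3 -m creep '[[[0,0,-0.02],0],[[0,0,-0.04],0],[[0,0,-0.05],0],[[0,0,-0.06],0],[[0,0,-0.07],0],[[0,0,-0.075],0],[[0,0,-0.075],0],[[0,0,-0.075],0]]' && python3 look.py pics/w3.png
```

```text
t: 9.2
eef_pos: [0.4878, -0.1401, 0.2466]
tool_rot: [0.374, 3.119, -0.0]
wrist_force: [1.0, 0.1, -1.1]
finger_gap: 0.0089
grasp_force: 48.9
t: 10.2
eef_pos: [0.4878, -0.1401, 0.3205]
tool_rot: [-0.374, -3.119, -0.0]
wrist_force: [-0.3, 0.6, -1.3]
finger_gap: 0.009
grasp_force: 48.9
[ 0.4877 -0.1401  0.3205]
[[0.237, 0.928, 0.289, 0.414], [0.972, -0.226, -0.07, -0.121], [0.0, 0.297, -0.955, 0.39], [0.0, 0.0, 0.0, 1.0]] 327.3390381785858 315.92215808823374 201.45974572419885
yaw 166.32852111427994 [-4.40400297e-01  2.28597951e-01 -5.08544305e-02  1.29195517e+00
  2.86574702e-06 -2.01787941e-01]
```

View pics/w3.png

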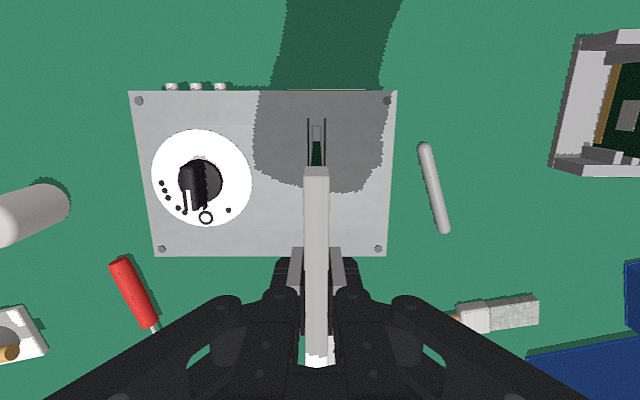

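The board is out of the tester and hanging straight in the grip, with its bar at about (316,260). The pointer at (187,197) looks slightly off the ring at (206,217). This may only be perspective, so I'll check with numbers.

Run:
```python
from meas import *
m=(P[...,2]>.095); k,mm=big(m,(160,140,235,225)); rep("knob bar",k,mm,.108)
k,mm=big((img.min(2)>170)&(P[...,2]>.09),(178,180,200,215)); rep("line",k,mm,.108)
ctr=plane(c,201,178,.07); print(ctr, plane(c,206,217,.07))
p=np.array([plane(c,*q,.108)[:2] for q in((197,166),(187,208))]); print(p,np.degrees(np.arctan2(*(p[1]-p[0])[::-1])))
cv2.imwrite("pics/crop2.png",cv2.resize(img[120:235,130:270],None,fx=5,fy=5,interpolation=2))
```

```text
knob bar [189.6 187.1] [ 0.4599 -0.2485] 0.0429 0.0182 -13.6 depth z 0.1074
line [188.5 199.9] [ 0.4706 -0.2534] 0.0193 0.0037 -12.0 depth z 0.1082
[ 0.45945685 -0.25101698  0.07      ] [ 0.50006142 -0.26002677  0.07      ]
[[ 0.44302822 -0.23539171]
 [ 0.47748276 -0.25745315]] -32.63167288295604
```

View pics/crop2.png

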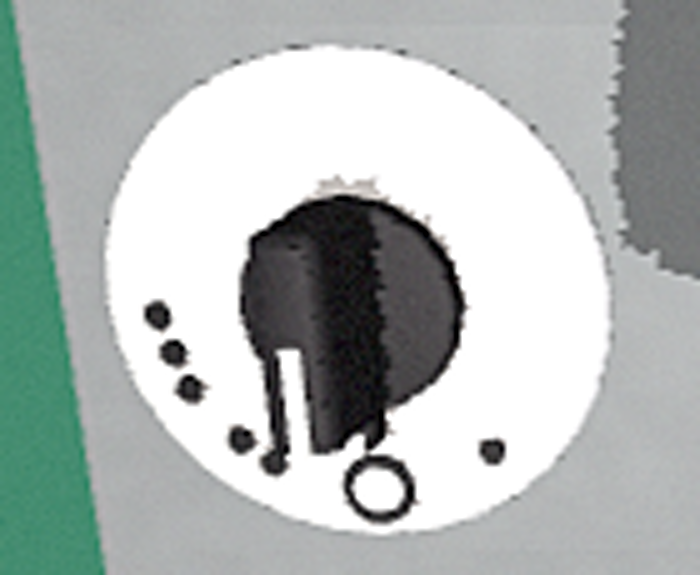

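The knob bar direction, back-projected at its height, is -13.6°, which matches the ring, so the offset was perspective. I'll carry the board over the rack.

```bash
python3 -m creep '[[[0.006,0.03,0],0],[[0.015,0.08,0],0],[[0.025,0.14,0],0],[[0.035,0.2,0],0],[[0.045,0.26,0],0],[[0.055,0.32,0],0],[[0.064,0.36,0],0],[[0.07,0.385,0],0]]' && python3 -m creep '[[[0,0.0085,0],0],[[0,0.0085,0],0],[[0,0.0085,0],0],[[0,0.0085,0],0],[[0,0.0085,0],0],[[0,0.0085,0],0],[[0,0.0085,0],0],[[0,0.0085,0],0]]' && python3 look.py pics/w4.png
```

```text
t: 11.25
eef_pos: [0.5105, 0.2525, 0.3204]
tool_rot: [-0.371, -3.119, 0.0]
wrist_force: [-0.4, 0.4, -1.6]
finger_gap: 0.0093
grasp_force: 49.1
t: 12.25
eef_pos: [0.5128, 0.2588, 0.3209]
tool_rot: [0.374, 3.119, 0.0]
wrist_force: [0.2, -0.2, -1.3]
finger_gap: 0.0091
grasp_force: 49.1
[0.5128 0.2588 0.3209]
[[0.237, 0.927, 0.289, 0.439], [0.972, -0.226, -0.071, 0.278], [0.0, 0.298, -0.955, 0.391], [0.0, 0.0, 0.0, 1.0]] 327.3390381785858 315.92215808823374 201.45974572419885
yaw 166.3332709335113 [ 3.25526432e-01  3.45614667e-01  1.19057211e-01  1.34425089e+00
 -1.20528494e-05  5.64055852e-01]
```

View pics/w4.png

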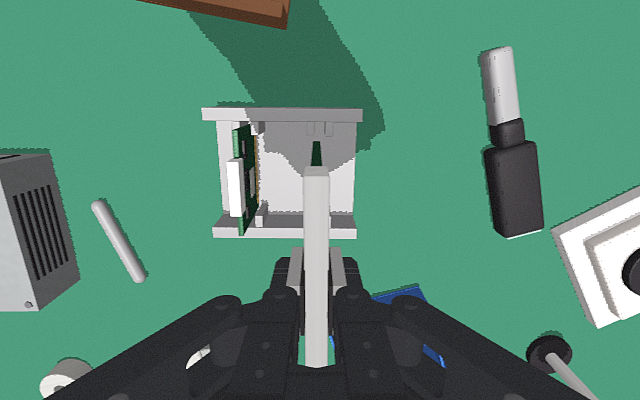

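The rack is below, with its end walls at rows ~114 and ~230. The groove prongs of the free slot are near (311,128) and (329,128), and the board hangs just behind them. I'll crop and measure the slot line.

Run:
```python
from meas import *
m=(P[...,2]>.048)&(P[...,2]<.062)
k,mm=big(m,(195,95,370,245)); print(len(k))
w=np.zeros((400,640),np.uint8);w[95:245,195:370]=m[95:245,195:370]*255
pts=np.argwhere(w>0)[:,::-1].astype(np.float32)
r=cv2.minAreaRect(pts); W=np.array([plane(c,*p,.055)[:2] for p in cv2.boxPoints(r)]); 
XY=np.array([plane(c,*p,.055)[:2] for p in pts]).astype(np.float32); r=cv2.minAreaRect(XY); print("rect world",r,"z",np.median(P[w>0][:,2]))
th=np.radians(-14.0)
for a in(-13.6,-14.2): 
    a=np.radians(a); ux=np.array([np.cos(a),np.sin(a)]); uy=np.array([-ux[1],ux[0]]); q=np.c_[XY@ux,XY@uy]
    lo,hi=np.percentile(q,.5,0),np.percentile(q,99.5,0); ctr=(lo+hi)/2; C=ctr[0]*ux+ctr[1]*uy; print(np.degrees(a),"size",hi-lo,"ctr",C,"free",C+.0375*uy)
v=np.vstack([img[95:175,285:365]]); cv2.imwrite("pics/crop3.png",cv2.resize(v,None,fx=7,fy=7,interpolation=2))
```

```text
433
rect world ((0.5058068633079529, 0.22542431950569153), (0.15943558514118195, 0.13968367874622345), 75.70137786865234) z 0.054809423383890665
-13.6 size [0.14034871 0.15734439] ctr [0.50563455 0.2254991 ] free [0.51445238 0.26194763]
-14.2 size [0.13912021 0.15746852] ctr [0.50561229 0.22537465] free [0.51481132 0.26172885]
```

View pics/crop3.png

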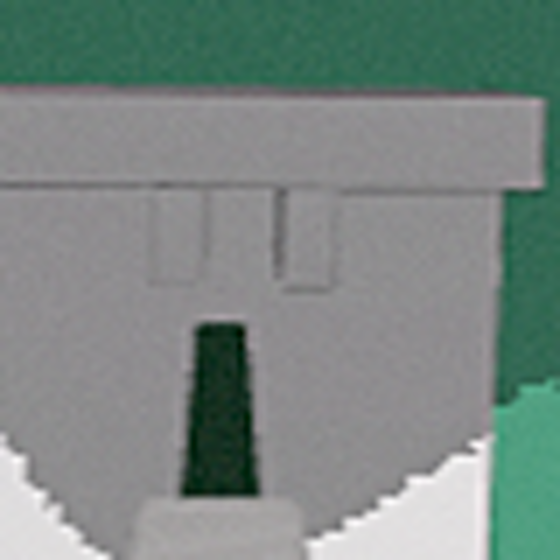

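The crop shows the slot mouth between the prongs at pixel (319.7,129), and the board's lower edge at (316.1,141).

Run:
```python
from meas import *
s=sense(); Tt=np.eye(4); Tt[:3,:3]=R.from_rotvec(s["tool_rot"]).as_matrix(); Tt[:3,3]=s["eef_pos"]
f=lambda p,z:(np.linalg.inv(Tt)@np.r_[plane(c,*p,z),1])[:3].round(4)
for z in(.053,.055): print("slot",f((319.7,129),z),plane(c,319.7,129,z))
print("board bottom end",f((316.1,141),.169), "bar end",f((316.2,170),.274))
print("wall line ends",plane(c,202,108,.055),plane(c,362,108.5,.055))
a=plane(c,285,95+90/7,.055);b=plane(c,285+77,95+97/7,.055);print(np.degrees(np.arctan2(*(b-a)[:2][::-1])))
for F in((.5148,.2617),(.5131,.2587)): print("rack_free in tool",(np.linalg.inv(Tt)@np.r_[F,0,1])[:2])
```

```text
slot [0.0477 0.0046 0.2679] [0.4675079  0.27454808 0.053     ]
slot [0.0479 0.0046 0.2659] [0.46733768 0.27456624 0.055     ]
board bottom end [0.0497 0.0009 0.1519] bar end [0.0519 0.0009 0.0469]
wall line ends [0.42009757 0.16648371 0.055     ] [0.45794522 0.3197604  0.055     ]
75.58619272821892
rack_free in tool [-0.00125275  0.00330779]
rack_free in tool [-3.09708113e-04 -8.93992508e-06]
```

```bash
python3 -m creep '[[[-0.001,0.0033,0.01],0.6],[[-0.001,0.0033,0.03],0.6],[[-0.001,0.0033,0.05],0.6],[[-0.001,0.0033,0.07],0.6],[[-0.001,0.0033,0.085],0.6],[[-0.001,0.0033,0.095],0.6],[[-0.001,0.0033,0.1],0.6],[[-0.001,0.0033,0.1],0.6]]' && python3 look.py pics/w5.png && python3 -c "
import cv2;i=cv2.imread('pics/w5.png');cv2.imwrite('pics/crop4.png',cv2.resize(i[40:160,250:410],None,fx=5,fy=5,interpolation=2))"
```

```text
t: 13.3
eef_pos: [0.5146, 0.2618, 0.2208]
tool_rot: [-0.39, -3.117, 0.0]
wrist_force: [0.1, 0.0, -1.8]
finger_gap: 0.0093
grasp_force: 49.1
[0.5147 0.2618 0.2211]
[[0.247, 0.925, 0.288, 0.441], [0.969, -0.236, -0.074, 0.281], [-0.0, 0.298, -0.955, 0.291], [0.0, 0.0, 0.0, 1.0]] 327.3390381785858 315.92215808823374 201.45974572419885
yaw 165.7270031920281 [ 3.29465163e-01  3.87698839e-01 -8.90554584e-02  1.09369709e+00
  1.97616681e-05  5.78575926e-01]
```

View pics/crop4.png

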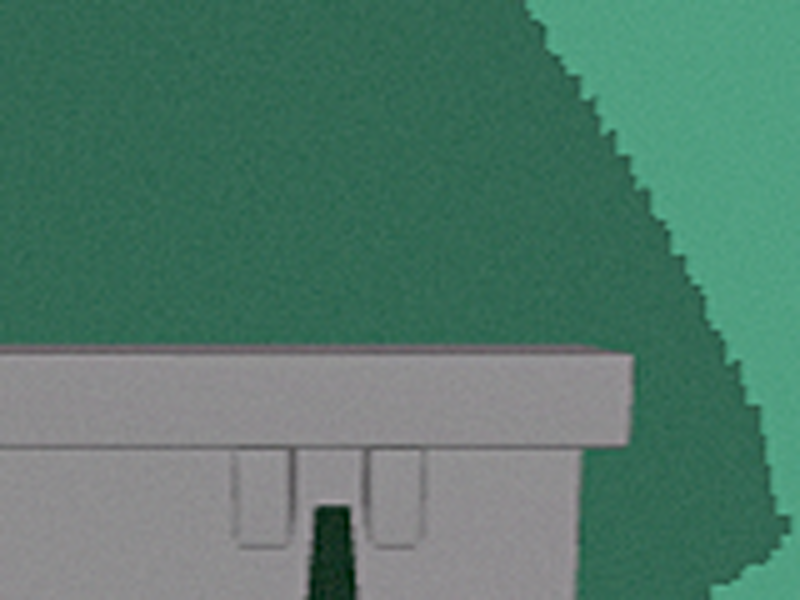

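The board's lower end is centred between the two prongs, at 332 against 329 in the crop (under 0.5 mm). I'll lower it slowly.

```bash
python3 -m creep '[[[0,0,0.008],0],[[0,0,0.016],0],[[0,0,0.024],0],[[0,0,0.032],0],[[0,0,0.04],0],[[0,0,0.046],0],[[0,0,0.051],0],[[0,0,0.054],0]]' && python3 -m creep '[[[0,0,0.001],0],[[0,0,0.002],0],[[0,0,0.003],0],[[0,0,0.003],0],[[0,0,0.003],0],[[0,0,0.003],0],[[0,0,0.003],0],[[0,0,0.003],0]]'
```

```text
t: 14.35
eef_pos: [0.5146, 0.2617, 0.1666]
tool_rot: [-0.39, -3.117, 0.0]
wrist_force: [-0.5, -0.8, -2.0]
finger_gap: 0.0091
grasp_force: 49.1
t: 15.35
eef_pos: [0.5146, 0.2617, 0.1639]
tool_rot: [0.39, 3.117, 0.0]
wrist_force: [0.1, 0.0, -1.4]
finger_gap: 0.0091
grasp_force: 49.1
```

```bash
Z='[[[0,0,0.0005],0],[[0,0,0.001],0],[[0,0,0.001],0],[[0,0,0.001],0],[[0,0,0.001],0],[[0,0,0.001],0],[[0,0,0.001],0],[[0,0,0.001],0]]'; python3 -m creep '[[[0,0,0.0003],0],[[0,0,0.0006],0],[[0,0,0.001],0],[[0,0,0.001],0],[[0,0,0.001],0],[[0,0,0.001],0],[[0,0,0.001],0],[[0,0,0.001],0]]' | egrep 'eef|force'; python3 -m creep '[[[0,0,0.0003],0],[[0,0,0.0006],0],[[0,0,0.001],0],[[0,0,0.001],0],[[0,0,0.001],0],[[0,0,0.001],0],[[0,0,0.001],0],[[0,0,0.001],0]]' | egrep 'eef|force'
```

```text
eef_pos: [0.5146, 0.2617, 0.1629]
wrist_force: [-0.5, 0.2, -1.7]
grasp_force: 49.1
eef_pos: [0.5146, 0.2617, 0.1619]
wrist_force: [-0.4, -0.3, -2.6]
grasp_force: 49.1
```

```bash
python3 -m creep '[[[0,0,0.0003],0],[[0,0,0.0006],0],[[0,0,0.001],0],[[0,0,0.001],0],[[0,0,0.001],0],[[0,0,0.001],0],[[0,0,0.001],0],[[0,0,0.001],0]]' | egrep 'eef|force'
```

```text
eef_pos: [0.5146, 0.2619, 0.1617]
wrist_force: [-4.2, -0.8, 10.5]
grasp_force: 51.0
```

```bash
python3 -m creep '[[[0,0,0.0003],0],[[0,0,0.0006],0],[[0,0,0.001],0],[[0,0,0.001],0],[[0,0,0.001],0],[[0,0,0.001],0],[[0,0,0.001],0],[[0,0,0.001],0]]' | egrep 'eef|force'
```

```text
eef_pos: [0.5146, 0.262, 0.1617]
wrist_force: [-7.6, -0.1, 24.2]
grasp_force: 53.1
```

The board is on the slot floor: contact came at the predicted height. I'll relieve the press, release, and retreat.

```bash
python3 -m creep '[[[0,0,-0.0005],0],[[0,0,-0.001],0],[[0,0,-0.0015],0],[[0,0,-0.0015],0],[[0,0,-0.0015],0],[[0,0,-0.0015],0],[[0,0,-0.0015],0],[[0,0,-0.0015],0]]' | egrep 'eef|force'; python3 -m creep '[[[0,0,0],0],[[0,0,0],0],[[0,0,0],0],[[0,0,0],0],[[0,0,0],0],[[0,0,0],0],[[0,0,0],0],[[0,0,0],0]]' 0.04 20 && python3 -m creep '[[[0,0,-0.01],0],[[0,0,-0.02],0],[[0,0,-0.04],0],[[0,0,-0.06],0],[[0,0,-0.09],0],[[0,0,-0.12],0],[[0,0,-0.14],0],[[0,0,-0.14],0]]' && python3 -m creep '[[[0.03,0,-0.02],0],[[0.07,0,-0.04],0],[[0.1,-0.03,-0.04],0],[[0.13,-0.06,-0.04],0],[[0.14,-0.1,-0.04],0],[[0.14,-0.14,-0.04],0],[[0.14,-0.16,-0.04],0],[[0.14,-0.16,-0.04],0]]'
python3 - <<'E'
from h import *
a=grab("side");b=grab("top"); P=cloud(b)
z=P[...,2]; r=P[185:235,205:260]
cv2.imwrite("pics/fin.png",np.hstack([cv2.resize(a["img"][130:300,230:400],(400,400)),cv2.resize(b["img"][150:270,190:310],(400,400))]))
m=r[(r[...,2]>.1)&(r[...,1]>.23)]; print("new board top z",np.median(m[:,2]),m[:,:2].mean(0),len(m))
E
```

```text
eef_pos: [0.5146, 0.2618, 0.1617]
wrist_force: [-2.8, -0.2, 6.6]
grasp_force: 50.4
t: 21.35
eef_pos: [0.5146, 0.2617, 0.1614]
tool_rot: [0.39, 3.117, 0.0]
wrist_force: [0.5, -0.3, 0.4]
finger_gap: 0.0399
grasp_force: 0.0
t: 22.35
eef_pos: [0.515, 0.2619, 0.3032]
tool_rot: [0.39, 3.114, 0.002]
wrist_force: [-0.2, -0.1, -0.7]
finger_gap: 0.0404
grasp_force: 0.0
t: 23.35
eef_pos: [0.339, 0.1404, 0.3411]
tool_rot: [-0.393, -3.117, 0.0]
wrist_force: [0.3, 0.2, -1.0]
finger_gap: 0.04
grasp_force: 0.0
new board top z 0.11367024527367076 [0.51123437 0.26019946] 176
```

View pics/fin.png

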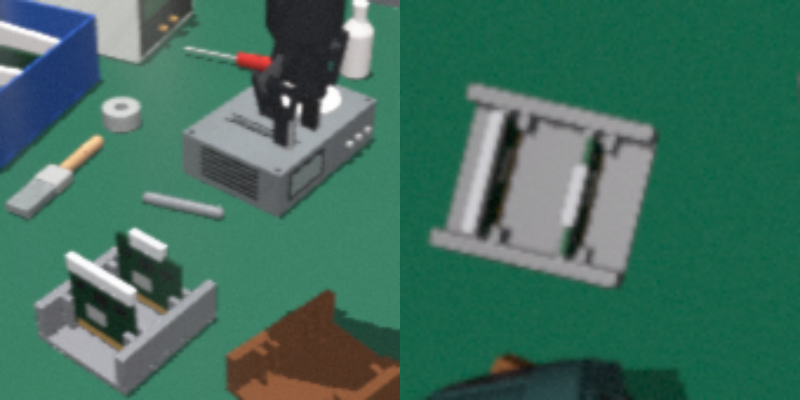

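The board stands upright and fully down in the free slot (top at about 114 mm, expected 115 mm). The done board and the marker are where they were, and the arm is clear of everything.

```bash
python3 -c "
from plant import *
print(job_done())"
```

```text
the job is handed in; nothing more can be done
None
```

The tester was switched off first, then the board was pulled straight up and stood fully down in the rack's free slot, and the job was handed in at about 23 s; no verdict came back.

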